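# Tap the locating pins of a plaster mould home in order

## Robot

A 7-joint arm with a two-finger parallel gripper is mounted at the origin on the work surface; the furniture and walls round the work are solid. World frame = base frame: x ahead of the robot, y to its left, z up, the work surface at z = 0. Lengths are in m, angles in rad, forces in N, time in s.
With the tool pointing down it reaches from about 0.425 to 0.925 m from the base axis. Payload 6.8 kg.
Tool frame: the origin (TCP) lies where the fingers leave the gripper's body, on its centre line; the fingertips stand 73 mm ahead of it and the grasp point (between the pads) lies 54 mm ahead of it; z points along the fingers, y is the line along which they close (so a half turn about z gives the same grasp; the last joint's range is limited). The gripper opens to 85 mm and grips with 20 to 120 N. Pads are 22 mm wide; open, the fingers measure 114 mm over their backs; the gripper's body (76 mm by 85 mm) begins 54 mm behind the grasp point. The pads swing forward as they close: fully open they stand 13 mm farther back than shut.
Start: joints at [-1.406, 0.477, 0.022, 1.555, -0.011, 1.109, -0.083], TCP at [0.182, 0.65, 0.304] pointing down, gripper open.
Joint ranges: [-2.96, 2.96], [-0.34, 2.1], [-1.41, 1.46], [0.24, 2.44], [-1.37, 4.51], [0.17, 1.92], [-2.96, 2.96]. Speed limits (rad/s): [2.39, 2.39, 3.14, 3.14, 3.14, 3.14, 3.14].

## Interface

Orientations are given as a rotation vector (axis times angle).
In Python, from bench import r gives the robot as it stands.
- The arm moves only by the shell command python3 drive.py 'ROWS' [OPENING] [FORCE]. ROWS is rows parted by semicolons, their numbers by spaces, 1 to 5 of them, each of 6 numbers: dx, dy, dz in m, then a rotation vector rx, ry, rz in rad; each row is the pose to reach, as a shift and turn from the pose commanded when the command began, along the tool's axes at that moment; what a row does not reach only later rows make up. A row lasts 1/10 s, in which the tool goes at most 0.05 m and 0.15 rad, less where a joint would pass 70% of its speed; a pose out of reach is approached as far as the arm can. OPENING is the finger opening in m, set as the command begins (- or left out keeps the last). The fingers move at their own pace and stop on an object; FORCE is the grip in N (left out, the last holds). Time passes only in rows, so rows that do not move let the fingers close. It prints the time, the measured TCP pose, the force, the opening and the grip force at its end.
- r.get_obs(): the state, without advancing time (a new reading comes with each control period).
- r.grab_frame(name): name is "side" or "top"; returns (picture, depth): 420x560x3 uint8, blue, green, red; 420x560 float32, m along the optical axis (not along the pixel's ray), 0 where there is no reading.
- r.camera_info(name): a dict with "camera_matrix" (3x3 intrinsics, pixels), "R" (3x3) and "t" (3): a world point X has camera coordinates R X + t. Camera axes: x right, y down, z forward; pixel columns grow to the right and rows downward; lengths in m; the calibration is good to about 2 mm. A picture is of the moment at which its call begins. camera_info takes no time and is no camera call.
- r.hand_in(): hands the job in; it is judged then, once.
The state is a dict: "clock": time; "joints": joint angles; "qvel": joint speeds; "tau": joint torques, N m; "tcp_pos": TCP position; "orientation": TCP orientation; "contact_force": force on the tool from outside, world axes, zero at the start; "moment": the same for the moment, N m; "grip_width": finger opening in m; "gripper_force": force on a finger pad.
Only numpy, scipy, OpenCV 4.12 (cv2) and the standard library are available. Lean on these libraries where they do the work, as an engineer would, in place of code of your own. Each camera call takes 0.05 s, during which the arm holds its last target. There are 200 camera calls.

## Task

Close the round plaster mould for casting: with the fingertips, gently press its three raised steel pins fully home, one after another - first the pin with the round head, which locates the upper half, then the square one, which stops it turning, and last the long bar, which locks it. Just press, lightly; do not lift the mould or push it out of its place, and leave the mug, the roll of tape and the wooden tools alone.

Things in the scene. Friction and masses are not known exactly. Their poses are not given: they have to be found in the camera images.
- mould: Loose plaster disc 176 mm in diameter, 62 mm high, 1.3 to 2.3 kg, two steel straps round it, a 3 mm high pour gate in the middle of its top. Three pins stand in 6 mm high rubber washers 55 mm from the middle, 95 mm apart: in its frame the round one at +y, the square one 120 degrees on anticlockwise from above, then the bar. Origin: centre of the underside, z up; any yaw.
- round_head (a point): Centre of the top face of the round-headed pin: a disc 40 mm in diameter, 7 mm thick, dark steel. The pin stands upright on the mould's top; with the pin raised this point is 87 mm above the mould's underside, fully home 75 mm (the mould's plaster top is at 62 mm).
- square_head (a point): Centre of the top face of the square-headed pin: 26 by 26 mm, 7 mm thick, dark steel. The pin stands upright on the mould's top; with the pin raised this point is 87 mm above the mould's underside, fully home 75 mm (the mould's plaster top is at 62 mm).
- bar_head (a point): Centre of the top face of the bar-headed pin: 60 by 16 mm, its long side (the point's x axis) square to the line to the mould's middle, 7 mm thick, dark steel. The pin stands upright on the mould's top; with the pin raised this point is 87 mm above the mould's underside, fully home 75 mm (the mould's plaster top is at 62 mm).
- round_pin (a joint): Travel of the round-headed pin in m: 0 raised, growing as it is pressed down, 0.012 fully home (head on its rubber washer, which from 4 N gives up to 5 mm more, at 2.5 N a mm, and springs back). It has no spring: it slides stiffly (about 3 to 4 N to move it) and stays where it is left. It may start up to 2 mm down.
- square_pin (a joint): Travel of the square-headed pin in m: 0 raised, growing as it is pressed down, 0.012 fully home (head on its rubber washer, which from 4 N gives up to 5 mm more, at 2.5 N a mm, and springs back). It has no spring: it slides stiffly (about 3 to 4 N to move it) and stays where it is left. It may start up to 2 mm down.
- bar_pin (a joint): Travel of the bar-headed pin in m: 0 raised, growing as it is pressed down, 0.012 fully home (head on its rubber washer, which from 4 N gives up to 5 mm more, at 2.5 N a mm, and springs back). It has no spring: it slides stiffly (about 3 to 4 N to move it) and stays where it is left. It may start up to 2 mm down.
- mug: Loose ceramic mug, 82 mm across (117 mm with its handle) and 91 mm high, left of the mould; origin at the middle of its outline with the handle (which points along its -y), at the underside. Leave it alone.
- tape_roll: Loose roll of tape lying flat, 103 mm across, 25 mm high, right of the mould; origin at the centre of its underside. Leave it alone.
- wood_rib: Loose flat wooden rib, 46 x 104 x 8 mm, near the robot and right of the mould; origin at the centre of its underside. Leave it alone.
- wood_tool_4: Loose slim wooden modelling tool, 21 x 130 x 12 mm, between robot and mould; origin at the centre of its underside. Leave it alone.

How it is judged:
By the outcome, as a careful person would: the job done as asked, in the order asked, and still so for the second after the job is handed in, with the robot touching nothing.
It also fails if it takes over 45 s, if anything falls off the work surface, if the arm or the gripper's body presses on something with over 40 N, if the wrist force passes 120 N, or if a joint passes its speed limit or range.

## Working session

There is one attempt and no reset: what is moved stays moved. The work goes in short steps, Python scripts to look and compute and a shell command to move; the robot and the scene stay as the last step left them, time stands still between calls to the robot, and variables do not carry over. Pictures are saved under pics/ and viewed, at most 10 in all, crops included, and the job is handed in when it is done.

```bash
mkdir -p pics; ls; python3 - <<'E'
from bench import r
import cv2,numpy as np
for n in("top","side"):
    p,d=r.grab_frame(n); cv2.imwrite(f"pics/{n}0.png",p); np.save(f"pics/{n}0.npy",d)
    c=r.camera_info(n); print(n,c)
print(r.get_obs())
E
```

```text
bench.py
drive.py
pics
top {'camera_matrix': array([[463.72741392,   0.        , 280.99581597],
       [  0.        , 463.72741392, 214.08269014],
       [  0.        ,   0.        ,   1.        ]]), 'R': array([[ 0.00251506, -0.99999248,  0.00295345],
       [-0.98166728, -0.00303184, -0.19057848],
       [ 0.190586  , -0.00241999, -0.98166752]]), 't': array([0.10122963, 0.48933688, 1.0130883 ])}
side {'camera_matrix': array([[450.41136114,   0.        , 282.46715663],
       [  0.        , 450.41136114, 205.07812832],
       [  0.        ,   0.        ,   1.        ]]), 'R': array([[ 0.99587806, -0.08764465, -0.02335157],
       [-0.06448346, -0.50308386, -0.86182859],
       [ 0.06378687,  0.85978198, -0.50666181]]), 't': array([-0.42735368,  0.16318487,  0.96541049])}
{'clock': 0.1, 'joints': array([-1.40611031,  0.47776173,  0.02231875,  1.55635088, -0.01145892,
        1.10928701, -0.08308008]), 'qvel': array([ 1.53871507e-03, -2.99329360e-03, -1.13345832e-04, -2.73849938e-03,
        3.58606122e-04, -4.00028464e-04, -1.86846368e-05]), 'tau': array([ 3.58159530e-03, -5.97764075e+01,  1.61343031e+00, -2.81959820e+01,
        1.28064890e-02,  5.01237242e-03, -2.64070246e-05]), 'tcp_pos': array([0.18174217, 0.64964626, 0.3029934 ]), 'orientation': array([-4.27029248e-01, -3.11235338e+00,  2.63434691e-03]), 'contact_force': array([ 0.52701747, -0.20655659,  0.72025995]), 'moment': array([-0.0128927 , -0.04746256, -0.03236937]), 'gripper_force': 0.0, 'grip_width': 0.08518126767701899}
```

View pics/top0.png

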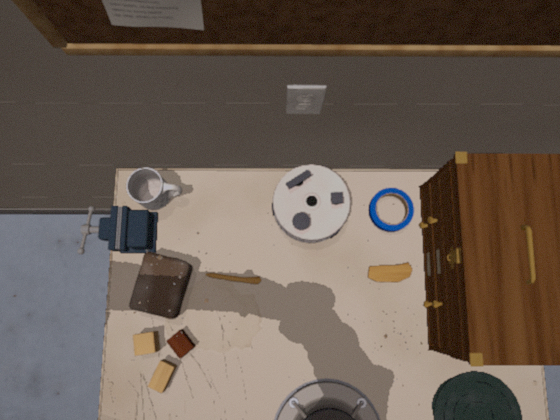

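View pics/side0.png

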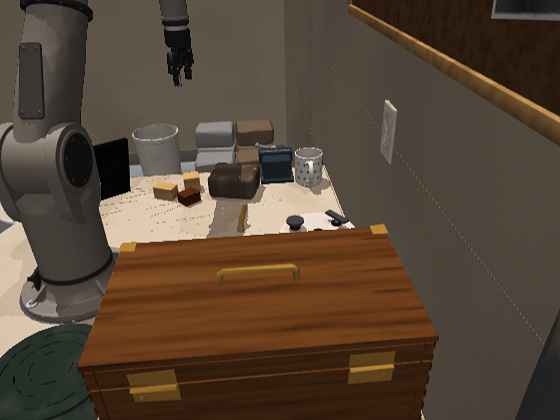

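The top view shows the mould at about (311,203), with the round head at (301,221), the square at (337,198) and the bar at (299,180). The mug is at (150,187), the tape at (391,210), the wooden tools at (233,278) and (390,272), and a tall wooden chest lies to the right. The side view shows the chest half-hiding the mould. I'll enlarge the mould.

```bash
python3 - <<'E'
import cv2,numpy as np
p=cv2.imread("pics/top0.png")[155:255,260:360]
cv2.imwrite("pics/crop0.png",cv2.resize(p,(600,600),interpolation=cv2.INTER_CUBIC))
from bench import r
c=r.camera_info("top");K=c["camera_matrix"];R=c["R"];t=c["t"]
d=np.load("pics/top0.npy")
v,u=np.mgrid[:420,:560]
X=np.stack([(u-K[0,2])/K[0,0]*d,(v-K[1,2])/K[1,1]*d,d],-1)
W=(X-t)@R; np.save("pics/W0.npy",W)
for a,b in((301,221),(337,198),(299,180),(311,203),(325,220),(150,187),(391,194),(430,200),(470,250),(305,100),(311,180),(311,165),(311,60),(311,52),(311,30)): print(a,b,W[b,a].round(4))
print("z heights rows in region", )
s=W[155:255,260:360]
g=cv2.cvtColor(p,cv2.COLOR_BGR2GRAY)
m=((s[...,2]>.071)&(s[...,2]<.1)&(g<110)).astype('uint8')
n,l,st,ce=cv2.connectedComponentsWithStats(m)
for i in range(1,n):
    if st[i,4]>20:
        q=s[l==i]; print(st[i],ce[i]+[260,155],q.mean(0).round(4),np.median(q[:,2]).round(4), cv2.minAreaRect((q[:,:2]*1000).astype('float32')))
# mould disc
m=(s[...,2]>.05)&(s[...,2]<.1);q=(s[m][:,:2]*1000).astype('float32');print(cv2.minEnclosingCircle(q))
E
```

```text
301 221 [0.4662 0.0587 0.0855]
337 198 [ 0.518  -0.0212  0.0868]
299 180 [0.5596 0.0626 0.0842]
311 203 [0.5106 0.0352 0.068 ]
325 220 [0.4729 0.0037 0.0617]
150 187 [0.5619 0.4168 0.0072]
391 194 [ 0.5424 -0.1566  0.0245]
430 200 [ 0.5162 -0.2301  0.0776]
470 250 [ 0.3849 -0.2421  0.245 ]
305 100 [0.6543 0.0598 0.2933]
311 180 [0.5651 0.0344 0.064 ]
311 165 [0.601  0.034  0.0631]
311 60 [0.6629 0.0571 0.4199]
311 52 [0.6456 0.0608 0.473 ]
311 30 [0.6513 0.0638 0.519 ]
z heights rows in region
[ 26  15  25  19 184] [298.25       179.13586957] [0.5613 0.0643 0.0853] 0.0856 ((560.10791015625, 63.70164108276367), (18.697158813476562, 57.9162712097168), 33.276092529296875)
[ 71  37  12  12 122] [336.31967213 197.80327869] [ 0.5183 -0.0197  0.0871] 0.087 ((518.7438354492188, -19.518497467041016), (25.193565368652344, 24.374013900756836), 5.049308776855469)
[ 33  58  17  17 226] [300.73893805 220.80973451] [0.4667 0.0593 0.0855] 0.0855 ((466.67425537109375, 58.66069030761719), (35.35633850097656, 36.34328842163086), 89.53266906738281)
((515.6422729492188, 35.194053649902344), 90.98381042480469)
```

View pics/crop0.png

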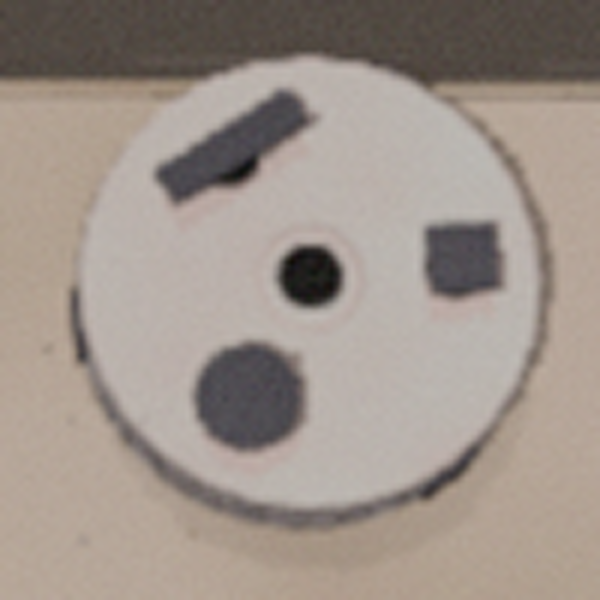

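```bash
python3 drive.py '0 0 0 0 0 0'
```

```text
clock: 0.2
tcp_pos: [0.1818, 0.6498, 0.3033]
orientation: [-0.427, -3.112, 0.002]
contact_force: [0.6, 0.1, 0.8]
grip_width: 0.0854
gripper_force: 0.0
```
Heads: round (0.4667,0.059, .0855), square (0.5185,-0.0195,.087), bar (0.5605,0.064,.0853). Centre mould (0.5155,0.035). Fits: mean of three = (0.5152,0.0345). Good. Depth calibration ~2mm.

The crop shows the three heads clearly raised, and the depth centroids match the mould geometry: the heads average (0.515,0.035), which is the disc centre. Next I'll work out the moves in tool axes, going via a waypoint with the fingers closed.

```bash
cat > h.py <<'E'
from bench import r
import numpy as np,sys
from scipy.spatial.transform import Rotation as Ro
o=r.get_obs();M=Ro.from_rotvec(o["orientation"])
print("t",o["clock"],"tcp",o["tcp_pos"].round(4),"F",o["contact_force"].round(2),"mom",o["moment"].round(2),"j",o["joints"].round(2))
print(M.as_matrix().round(3).tolist())
for a in sys.argv[1:]:
    g=np.array(eval(a)); print(a,M.inv().apply(g-o["tcp_pos"]).round(4))
E
python3 h.py .45,.40,.32 .4667,.059,.24
python3 - <<'E'
import numpy as np
W=np.load("pics/W0.npy")
m=(W[...,0]>.2)&(W[...,0]<.62)&(W[...,1]>-.18)&(W[...,1]<.6)
print("max z left area",W[m][:,2].max())
E
```

```text
t 0.2 tcp [0.1818 0.6498 0.3033] F [0.59 0.07 0.75] mom [-0.04 -0.01  0.01] j [-1.41  0.48  0.02  1.56 -0.01  1.11 -0.08]
[[-0.963, 0.269, -0.0], [0.269, 0.963, -0.001], [-0.0, -0.001, -1.0]]
.45,.40,.32 [-0.3256 -0.1683 -0.0165]
.4667,.059,.24 [-0.4335 -0.4921  0.0639]
max z left area 1.0874739851317938
```

```bash
python3 drive.py '-0.04 -0.02 0 0 0 0;-0.08 -0.04 -0.005 0 0 0;-0.12 -0.06 -0.01 0 0 0;-0.16 -0.08 -0.015 0 0 0;-0.20 -0.10 -0.016 0 0 0' 0 20; python3 drive.py '-0.04 -0.02 0 0 0 0;-0.08 -0.04 0 0 0 0;-0.12 -0.06 0 0 0 0;-0.125 -0.07 0 0 0 0;-0.125 -0.07 0 0 0 0'; python3 h.py .4667,.059,.24
```

```text
clock: 0.7
tcp_pos: [0.3488, 0.4986, 0.3205]
orientation: [0.427, 3.112, 0.001]
contact_force: [1.1, 0.8, 0.1]
grip_width: 0.0122
gripper_force: 0.0
clock: 1.2
tcp_pos: [0.4504, 0.3963, 0.3198]
orientation: [0.434, 3.111, -0.002]
contact_force: [0.1, 0.3, -0.1]
grip_width: -0.0001
gripper_force: 0.0
t 1.2 tcp [0.4504 0.3963 0.3198] F [ 0.06  0.33 -0.09] mom [ 0.04  0.   -0.03] j [-0.93  0.34  0.13  1.73 -0.05  1.07  0.51]
[[-0.962, 0.274, 0.0], [0.274, 0.962, -0.001], [-0.0, -0.001, -1.0]]
.4667,.059,.24 [-0.1081 -0.3199  0.0801]
```

```bash
python3 drive.py '-0.014 -0.042 0.005 0 0 0;-0.028 -0.084 0.02 0 0 0;-0.042 -0.126 0.035 0 0 0;-0.056 -0.168 0.05 0 0 0;-0.07 -0.21 0.06 0 0 0'; python3 drive.py '-0.014 -0.042 0.01 0 0 0;-0.028 -0.084 0.02 0 0 0;-0.038 -0.11 0.03 0 0 0;-0.038 -0.11 0.05 0 0 0;-0.038 -0.11 0.06 0 0 0'; python3 drive.py '0 0 0 0 0 0;0 0 0 0 0 0';python3 h.py .4667,.059,.165
```

```text
clock: 1.7
tcp_pos: [0.4585, 0.1782, 0.259]
orientation: [-0.421, -3.112, -0.001]
contact_force: [1.1, -1.0, -0.9]
grip_width: 0.0003
gripper_force: 0.0
clock: 2.2
tcp_pos: [0.4661, 0.0627, 0.1988]
orientation: [-0.425, -3.111, -0.0]
contact_force: [0.3, 0.1, 0.1]
grip_width: 0.0004
gripper_force: 0.0
clock: 2.4
tcp_pos: [0.4669, 0.0632, 0.2001]
orientation: [-0.423, -3.113, -0.001]
contact_force: [0.9, 0.5, -1.1]
grip_width: 0.0
gripper_force: 0.0
t 2.4 tcp [0.4669 0.0632 0.2001] F [ 0.86  0.5  -1.13] mom [ 0.04  0.02 -0.03] j [-0.49  0.29  0.26  2.14 -0.11  0.72  1.14]
[[-0.964, 0.267, -0.0], [0.267, 0.964, 0.0], [0.0, 0.0, -1.0]]
.4667,.059,.165 [-0.0009 -0.0041  0.0351]
```

```bash
python3 drive.py '-0.001 -0.004 0.01 0 0 0;-0.001 -0.004 0.02 0 0 0;-0.001 -0.004 0.03 0 0 0;-0.001 -0.004 0.035 0 0 0;-0.001 -0.004 0.035 0 0 0'; python3 h.py .4667,.059,.158; python3 - <<'E'
from bench import r
import cv2,numpy as np
p,_=r.grab_frame("side");q,_=r.grab_frame("top")
cv2.imwrite("pics/a1.png",np.hstack([cv2.resize(p[170:250,250:370],(480,320)),cv2.resize(q[150:260,250:370],(320,293)).copy() if 0 else cv2.resize(q[155:255,260:360],(320,320))]))
E
```

```text
clock: 2.9
tcp_pos: [0.4661, 0.0573, 0.1639]
orientation: [-0.427, -3.111, 0.001]
contact_force: [-0.6, 0.2, 0.4]
grip_width: 0.0001
gripper_force: 0.0
t 2.9 tcp [0.4661 0.0573 0.1639] F [-0.62  0.16  0.43] mom [ 0.01  0.06 -0.03] j [-0.46  0.35  0.24  2.17 -0.14  0.64  1.18]
[[-0.963, 0.269, -0.002], [0.269, 0.963, -0.001], [0.002, -0.001, -1.0]]
.4667,.059,.158 [-0.0001  0.0018  0.0059]
```

View pics/a1.png

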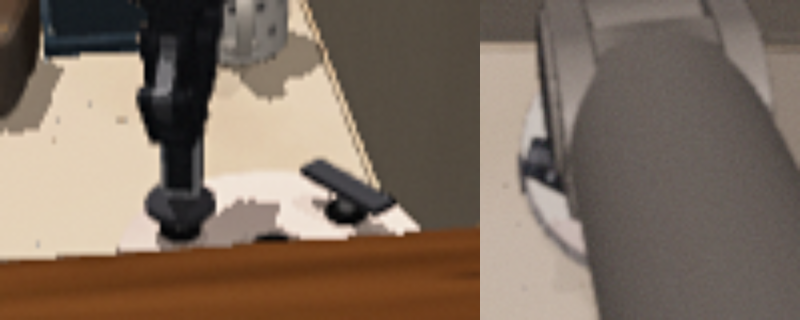

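The fingers are just above the centre of the round head at (180,190) in the side crop. The top view is blocked by the arm. I'll press in small steps.

```bash
python3 drive.py '0 0.001 0.002 0 0 0;0 0.001 0.004 0 0 0;0 0.001 0.005 0 0 0;0 0.001 0.006 0 0 0;0 0.001 0.007 0 0 0'; python3 drive.py '0 0 0.001 0 0 0;0 0 0.002 0 0 0;0 0 0.003 0 0 0;0 0 0.004 0 0 0;0 0 0.004 0 0 0'
```

```text
clock: 3.5
tcp_pos: [0.467, 0.0584, 0.1579]
orientation: [0.427, 3.112, 0.0]
contact_force: [-0.8, 0.4, 2.6]
grip_width: 0.0004
gripper_force: 1.4
clock: 4.0
tcp_pos: [0.467, 0.0583, 0.1538]
orientation: [0.427, 3.112, -0.0]
contact_force: [0.3, 0.3, 0.6]
grip_width: 0.0002
gripper_force: 0.3
```

```bash
for i in 1; do python3 drive.py '0 0 0.001 0 0 0;0 0 0.002 0 0 0;0 0 0.003 0 0 0'; done; python3 drive.py '0 0 0.001 0 0 0'; python3 drive.py '0 0 0.001 0 0 0'
```

```text
clock: 4.3
tcp_pos: [0.467, 0.0584, 0.1508]
orientation: [0.427, 3.112, 0.0]
contact_force: [-1.5, 0.2, 3.3]
grip_width: 0.0
gripper_force: 1.4
clock: 4.4
tcp_pos: [0.467, 0.0584, 0.1498]
orientation: [0.427, 3.112, 0.0]
contact_force: [-0.4, -0.5, 2.8]
grip_width: -0.0003
gripper_force: 1.4
clock: 4.5
tcp_pos: [0.467, 0.0584, 0.1488]
orientation: [0.427, 3.112, 0.0]
contact_force: [-0.9, -0.3, 2.2]
grip_width: -0.0001
gripper_force: 1.4
```

```bash
python3 drive.py '0 0 0.001 0 0 0'; python3 drive.py '0 0 0.001 0 0 0'
```

```text
clock: 4.6
tcp_pos: [0.467, 0.0584, 0.1478]
orientation: [0.427, 3.112, 0.0]
contact_force: [-0.3, -0.5, 2.9]
grip_width: -0.0001
gripper_force: 1.4
clock: 4.7
tcp_pos: [0.467, 0.0584, 0.1469]
orientation: [0.427, 3.112, 0.0]
contact_force: [-0.6, -0.0, 5.9]
grip_width: 0.0002
gripper_force: 2.8
```

```bash
python3 drive.py '0 0 0.001 0 0 0'; python3 drive.py '0 0 0 0 0 0'
```

```text
clock: 4.8
tcp_pos: [0.467, 0.0584, 0.146]
orientation: [0.427, 3.112, 0.0]
contact_force: [-2.5, 0.3, 8.0]
grip_width: -0.0001
gripper_force: 3.8
clock: 4.9
tcp_pos: [0.467, 0.0583, 0.146]
orientation: [-0.427, -3.112, -0.0]
contact_force: [-1.7, 0.2, 7.6]
grip_width: 0.0002
gripper_force: 3.7
```

```bash
python3 drive.py '0 0 0.0005 0 0 0;0 0 0.0005 0 0 0'; python3 drive.py '0 0 -0.01 0 0 0;0 0 -0.03 0 0 0;0 0 -0.035 0 0 0';python3 h.py .5185,-.0195,.175
```

```text
clock: 5.1
tcp_pos: [0.467, 0.0584, 0.1457]
orientation: [0.427, 3.112, 0.0]
contact_force: [-2.3, -0.5, 7.6]
grip_width: 0.0002
gripper_force: 4.2
clock: 5.4
tcp_pos: [0.4677, 0.0584, 0.1819]
orientation: [0.427, 3.11, 0.002]
contact_force: [0.6, 0.2, 0.3]
grip_width: 0.0002
gripper_force: 0.0
t 5.4 tcp [0.4677 0.0584 0.1819] F [0.6  0.23 0.3 ] mom [-0.02 -0.05 -0.05] j [-0.47  0.32  0.25  2.16 -0.13  0.68  1.17]
[[-0.963, 0.27, 0.002], [0.27, 0.963, 0.001], [-0.002, 0.001, -1.0]]
.5185,-.0195,.175 [-0.0699 -0.0614  0.007 ]
```

```bash
python3 drive.py '-0.025 -0.022 0 0 0 0;-0.05 -0.044 0 0 0 0;-0.07 -0.061 0 0 0 0;-0.07 -0.061 0.007 0 0 0;-0.07 -0.061 0.015 0 0 0'; python3 drive.py '0 0 0 0 0 0';python3 h.py .5185,-.0195,.16;  python3 - <<'E'
from bench import r
import cv2,numpy as np
p,d=r.grab_frame("side");q,e=r.grab_frame("top")
cv2.imwrite("pics/a2.png",np.hstack([cv2.resize(p[170:250,250:370],(480,320)),cv2.resize(q[155:255,260:360],(320,320))]))
for n,D,u0,v0,u1,v1 in(("side",d,280,205,320,240),):
    c=r.camera_info(n);K=c["camera_matrix"]
    v,u=np.mgrid[v0:v1,u0:u1];z=D[v0:v1,u0:u1]
    W=(np.stack([(u-K[0,2])/K[0,0]*z,(v-K[1,2])/K[1,1]*z,z],-1)-c["t"])@c["R"]
    m=(np.hypot(W[...,0]-.4667,W[...,1]-.059)<.015)&(W[...,2]>.065)
    print("round head z",np.median(W[m][:,2]),m.sum())
E
```

```text
clock: 5.9
tcp_pos: [0.5178, -0.0195, 0.1648]
orientation: [-0.429, -3.112, -0.0]
contact_force: [-0.8, -0.0, -0.3]
grip_width: 0.0002
gripper_force: 0.0
clock: 6.0
tcp_pos: [0.5165, -0.0183, 0.1638]
orientation: [-0.425, -3.109, 0.0]
contact_force: [0.5, 0.4, -1.3]
grip_width: -0.0001
gripper_force: 0.0
t 6.0 tcp [ 0.5165 -0.0183  0.1638] F [ 0.53  0.44 -1.29] mom [-0.04 -0.01  0.02] j [-0.3   0.42  0.26  2.06 -0.17  0.68  1.37]
[[-0.963, 0.268, -0.003], [0.268, 0.963, 0.0], [0.003, -0.001, -1.0]]
.5185,-.0195,.16 [-0.0023 -0.0006  0.0038]
round head z 0.07345771363492484 75
```

View pics/a2.png

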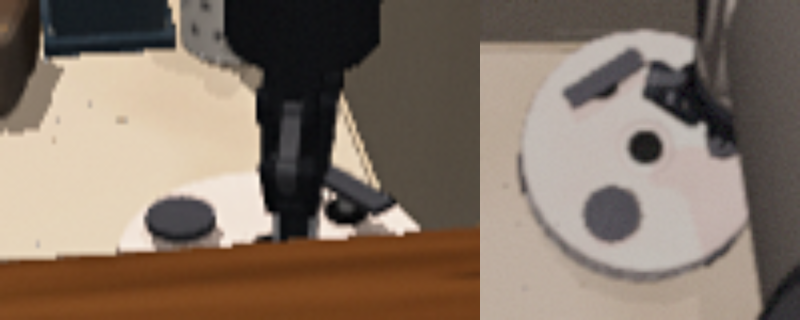

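The round head is down (about z 0.0735), the mould is unmoved, and the fingers hang over the square one. I'll press that next.

```bash
python3 drive.py '-0.001 0 0.002 0 0 0;-0.001 0 0.004 0 0 0;-0.001 0 0.006 0 0 0;-0.001 0 0.008 0 0 0;-0.001 0 0.009 0 0 0'; python3 drive.py '0 0 0.001 0 0 0;0 0 0.002 0 0 0;0 0 0.003 0 0 0;0 0 0.004 0 0 0'; python3 drive.py '0 0 0.001 0 0 0';python3 drive.py '0 0 0.001 0 0 0'
```

```text
clock: 6.6
tcp_pos: [0.519, -0.0193, 0.1564]
orientation: [0.427, 3.112, 0.001]
contact_force: [-0.7, 1.5, 3.0]
grip_width: -0.0005
gripper_force: 1.4
clock: 7.0
tcp_pos: [0.519, -0.0193, 0.1524]
orientation: [0.427, 3.112, 0.0]
contact_force: [-0.6, 1.4, 2.9]
grip_width: -0.0001
gripper_force: 1.4
clock: 7.1
tcp_pos: [0.519, -0.0193, 0.1514]
orientation: [0.427, 3.112, 0.0]
contact_force: [-0.9, 1.2, 2.9]
grip_width: -0.0001
gripper_force: 1.4
clock: 7.2
tcp_pos: [0.519, -0.0194, 0.1503]
orientation: [0.427, 3.112, 0.0]
contact_force: [1.4, 2.4, 2.4]
grip_width: 0.0002
gripper_force: 1.4
```

```bash
python3 drive.py '0 0 0.001 0 0 0;0 0 0.002 0 0 0'; python3 drive.py '0 0 0.001 0 0 0';python3 drive.py '0 0 0.001 0 0 0'
```

```text
clock: 7.4
tcp_pos: [0.519, -0.0195, 0.1483]
orientation: [0.427, 3.112, 0.0]
contact_force: [-0.5, 2.0, 2.7]
grip_width: -0.0002
gripper_force: 1.4
clock: 7.5
tcp_pos: [0.519, -0.0195, 0.1474]
orientation: [0.427, 3.112, 0.0]
contact_force: [-0.6, 1.7, 4.3]
grip_width: 0.0001
gripper_force: 2.2
clock: 7.6
tcp_pos: [0.519, -0.0195, 0.1465]
orientation: [0.427, 3.112, 0.0]
contact_force: [-1.3, 2.7, 6.8]
grip_width: 0.0004
gripper_force: 3.3
```

```bash
python3 drive.py '0 0 0.0008 0 0 0;0 0 0.0008 0 0 0'; python3 drive.py '0 0 -0.01 0 0 0;0 0 -0.03 0 0 0;0 0 -0.035 0 0 0';python3 h.py .5605,.064,.172
```

```text
clock: 7.8
tcp_pos: [0.5191, -0.0195, 0.1459]
orientation: [0.427, 3.112, 0.0]
contact_force: [-1.3, 2.6, 7.4]
grip_width: 0.0
gripper_force: 3.9
clock: 8.1
tcp_pos: [0.5196, -0.0202, 0.1822]
orientation: [0.428, 3.11, -0.0]
contact_force: [0.6, 0.6, 0.3]
grip_width: 0.0002
gripper_force: 0.0
t 8.1 tcp [ 0.5196 -0.0202  0.1822] F [0.55 0.59 0.32] mom [-0.06 -0.01  0.01] j [-0.3   0.39  0.27  2.05 -0.16  0.72  1.36]
[[-0.963, 0.27, 0.002], [0.27, 0.963, -0.0], [-0.002, 0.0, -1.0]]
.5605,.064,.172 [-0.0166  0.0921  0.0102]
```

```bash
python3 drive.py '-0.006 0.035 0 0 0 0;-0.012 0.07 0 0 0 0;-0.017 0.092 0 0 0 0;-0.017 0.092 0.008 0 0 0;-0.017 0.092 0.016 0 0 0'; python3 drive.py '0 0 0 0 0 0';python3 h.py .5605,.064,.16;  python3 - <<'E'
from bench import r
import cv2,numpy as np
p,d=r.grab_frame("side");q,e=r.grab_frame("top")
cv2.imwrite("pics/a3.png",np.hstack([cv2.resize(p[170:250,250:370],(480,320)),cv2.resize(q[155:255,260:360],(320,320))]))
for n,D in(("side",d),("top",e)):
    c=r.camera_info(n);K=c["camera_matrix"]
    v,u=np.mgrid[:420,:560]
    W=(np.stack([(u-K[0,2])/K[0,0]*D,(v-K[1,2])/K[1,1]*D,D],-1)-c["t"])@c["R"]
    for nm,x,y in(("round",.4667,.059),("square",.5185,-.0195)):
        m=(np.hypot(W[...,0]-x,W[...,1]-y)<.01)&(W[...,2]>.065)&(W[...,2]<.1)
        print(n,nm,np.median(W[m][:,2]) if m.any() else None,m.sum())
E
```

```text
clock: 8.6
tcp_pos: [0.5598, 0.0642, 0.1638]
orientation: [-0.426, -3.112, 0.001]
contact_force: [0.1, -0.4, -0.4]
grip_width: 0.0002
gripper_force: 0.0
clock: 8.7
tcp_pos: [0.5585, 0.0628, 0.1629]
orientation: [-0.429, -3.109, 0.003]
contact_force: [-0.6, 0.3, -0.3]
grip_width: 0.0002
gripper_force: 0.0
t 8.7 tcp [0.5585 0.0628 0.1629] F [-0.59  0.26 -0.3 ] mom [-0.01  0.01  0.04] j [-0.42  0.48  0.25  1.96 -0.17  0.73  1.23]
[[-0.963, 0.271, -0.003], [0.271, 0.963, -0.002], [0.003, -0.003, -1.0]]
.5605,.064,.16 [-0.0016  0.0017  0.0029]
side round 0.07297830614902409 34
side square None 0
top round None 0
top square None 0
```

View pics/a3.png

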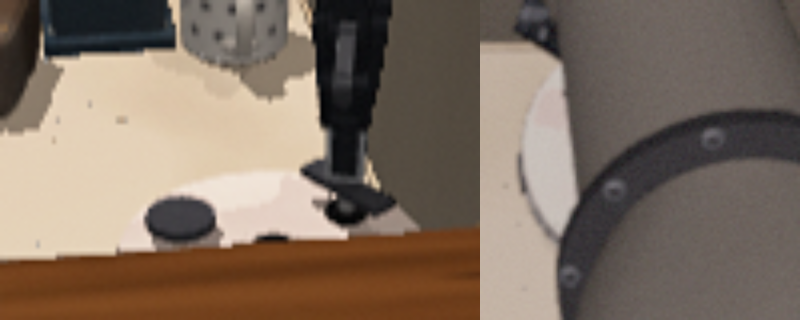

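The fingers are over the middle of the bar and the round head is home. The square head is out of view, but its force and travel showed the same washer rise at the same height. I'll press the bar.

```bash
python3 drive.py '-0.001 0 0.002 0 0 0;-0.001 0 0.004 0 0 0;-0.001 0 0.006 0 0 0;-0.001 0 0.008 0 0 0;-0.001 0 0.009 0 0 0'; python3 drive.py '0 0 0.001 0 0 0;0 0 0.002 0 0 0;0 0 0.003 0 0 0;0 0 0.004 0 0 0;0 0 0.005 0 0 0'; python3 drive.py '0 0 0.001 0 0 0';python3 drive.py '0 0 0.001 0 0 0'
```

```text
clock: 9.3
tcp_pos: [0.5611, 0.064, 0.1557]
orientation: [0.427, 3.112, -0.0]
contact_force: [0.1, -1.0, 2.5]
grip_width: 0.0
gripper_force: 1.4
clock: 9.8
tcp_pos: [0.5611, 0.0641, 0.1506]
orientation: [0.427, 3.112, -0.0]
contact_force: [-0.5, -0.6, 3.7]
grip_width: 0.0003
gripper_force: 1.4
clock: 9.9
tcp_pos: [0.5611, 0.0641, 0.1495]
orientation: [0.427, 3.112, -0.0]
contact_force: [-0.8, -1.1, 2.6]
grip_width: 0.0002
gripper_force: 1.4
clock: 10.0
tcp_pos: [0.5611, 0.0641, 0.1485]
orientation: [0.427, 3.112, -0.0]
contact_force: [-0.7, -1.8, 2.1]
grip_width: -0.0
gripper_force: 1.4
```

```bash
python3 drive.py '0 0 0.001 0 0 0'; python3 drive.py '0 0 0.001 0 0 0';python3 drive.py '0 0 0.0008 0 0 0;0 0 0.0008 0 0 0'
```

```text
clock: 10.1
tcp_pos: [0.5611, 0.0641, 0.1475]
orientation: [0.427, 3.112, -0.0]
contact_force: [0.3, -1.4, 4.5]
grip_width: -0.0001
gripper_force: 2.0
clock: 10.2
tcp_pos: [0.5611, 0.0641, 0.1467]
orientation: [0.427, 3.112, -0.0]
contact_force: [-0.9, -2.4, 6.0]
grip_width: -0.0001
gripper_force: 3.1
clock: 10.4
tcp_pos: [0.5611, 0.0641, 0.1461]
orientation: [0.428, 3.112, 0.0]
contact_force: [-1.7, -1.8, 7.4]
grip_width: -0.0001
gripper_force: 3.7
```

```bash
python3 drive.py '0 0 -0.01 0 0 0;0 0 -0.04 0 0 0;0 0 -0.08 0 0 0;0 0 -0.12 0 0 0;0 0 -0.15 0 0 0'; python3 drive.py '0.025 0.035 0 0 0 0;0.05 0.07 0 0 0 0;0.075 0.105 0 0 0 0;0.1 0.14 0 0 0 0;0.12 0.17 0 0 0 0'; python3 drive.py '0.025 0.035 0 0 0 0;0.05 0.07 0 0 0 0;0.06 0.08 0 0 0 0;0.06 0.08 0 0 0 0'; python3 - <<'E'
from bench import r
import cv2,numpy as np
q,D=r.grab_frame("top")
cv2.imwrite("pics/end.png",q)
c=r.camera_info("top");K=c["camera_matrix"]
v,u=np.mgrid[:420,:560]
W=(np.stack([(u-K[0,2])/K[0,0]*D,(v-K[1,2])/K[1,1]*D,D],-1)-c["t"])@c["R"]
for nm,x,y in(("round",.4667,.059),("square",.5185,-.0195),("bar",.5605,.064),("plaster",.48,.01)):
    m=(np.hypot(W[...,0]-x,W[...,1]-y)<.008); print(nm,np.median(W[m][:,2]),m.sum())
s=W[155:255,260:360];m=(s[...,2]>.05)&(s[...,2]<.1)
print(cv2.minEnclosingCircle((s[m][:,:2]*1000).astype('float32')))
E
```

```text
clock: 10.9
tcp_pos: [0.5612, 0.0647, 0.2986]
orientation: [0.426, 3.111, 0.002]
contact_force: [0.6, -0.1, -0.8]
grip_width: 0.0002
gripper_force: 0.0
clock: 11.4
tcp_pos: [0.4895, 0.263, 0.2961]
orientation: [-0.424, -3.112, -0.001]
contact_force: [0.8, -0.3, -0.1]
grip_width: -0.0002
gripper_force: 0.0
clock: 11.8
tcp_pos: [0.4529, 0.3563, 0.2957]
orientation: [-0.418, -3.112, -0.001]
contact_force: [0.8, -0.4, -0.0]
grip_width: -0.0001
gripper_force: 0.0
round 0.076025670828618 38
square 0.07580043792643365 40
bar 0.07433940785087237 40
plaster 0.062167141876646625 39
((515.5895385742188, 35.52732849121094), 90.93557739257812)
```

View pics/end.png

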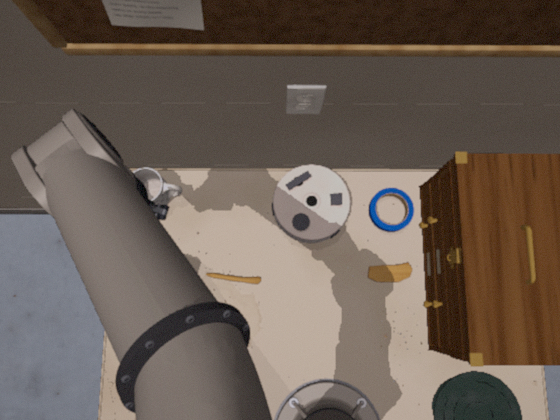

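All three heads measure about 75 mm high, so they are home. The mould at (311,203) hasn't moved, the mug, tape and tools are where they were, and the arm is clear of everything.

```bash
python3 -c "
from bench import r
print(r.hand_in())"
```

```text
the job is handed in; nothing more can be done
None
```

I pressed the round, square and bar pins home in that order, with about 8 N at most; the final camera check shows all three heads down at about 75 mm and the mould still in place, and the job is handed in.

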